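# Reassemble the cookie press: lock the barrel, offer up the piston

### The job

Put the washed cookie press back together: first lock its barrel by swinging the collar lever clockwise (seen from above) all the way onto the red mark. Then pick up the blue piston lying on its side on the drying mat, find by look or feel which end has the blind socket, turn that end straight up, and finish still holding the piston in the gripper, still and centred over the open barrel, a few centimetres above its rim and touching nothing else, ready for the ram. Leave the other things on the table where they are.

Things in the scene. Friction and masses are not known exactly. Their poses are not given: they have to be found in the camera images.
- press: Cream bench cookie press, fixed. Origin on the table under the barrel axis, z up. Base 215 x 250 x 14 mm; round barrel plate 176 mm across, top 170 mm up, with a white (unlocked) and a red (locked) mark. A 48 mm column stands 130 mm from the barrel axis, at 60 degrees from the press's +x towards +y, its head 68 mm across and 360 mm high; the ram arm is swung clear beyond it, 460 mm high.
- barrel_mouth (a point): Centre of the open top of the barrel, on its axis and level with its rim, 195 mm above the table; inside diameter 66 mm, outside 74 mm. Axes as the press.
- collar (a joint): Steel lock collar round the barrel (106 mm across, top 186 mm above the table). Angle in rad about the upright barrel axis, growing clockwise seen from above: 0 = lever over the white mark (unlocked), 1.20 = over the red mark, locked; hard stop at 1.25; locked counts from 1.12. Friction of 0.2 N m holds it where it is left; no spring, no detent.
- collar_knob (a point): Centre of the top of the collar lever's black upright knob: round post 16 mm in diameter, 45 mm tall (foot 173, top 218 mm above the table), 98 mm from the barrel axis, on the side of the barrel that faces the robot. The flat lever below it (14 mm wide, top 183 mm above the table) runs radially in to the collar.
- piston: Blue plastic piston: cylinder 60 mm in diameter, 52 mm long, two dark seal rings, about 0.15 kg, lying on its side on the mat, pointing any way. Origin at its middle (33 mm above the table at the start); its x axis is the cylinder's axis and points to the end with the blind socket, a round hole 36 mm wide, 34 mm deep. The other end is closed and flat; from above both look alike.
- mat: Dark green drying mat, 240 x 240 x 3 mm, fixed, origin under its centre. The piston lies near its middle and two pattern discs near two of its corners.
- mug: White mug, 80 mm across, 85 mm tall, handle at its +y; origin under its centre. Leave alone.
- brush: Pastry brush, 210 mm long, lying flat; origin under its middle. Leave alone.
- jar_a: Cookie jar of amber glass with red lid, 84 mm across, 130 mm tall; origin under its centre. Leave alone.
- jar_b: A second jar like jar_a. Leave alone.
- bowl: Steel bowl, 120 mm across, 55 mm tall; origin under its centre. Leave alone.
- scraper: Dough scraper lying flat, blade 85 x 150 mm with a white round handle, 24 mm tall; origin under its middle. Leave alone.
- die_star: Aluminium pattern disc, 66 mm across, 6 mm thick, with a star, flat on the mat; origin under its centre. Leave alone.
- die_bar: A like pattern disc with one bar. Leave alone.
Mind the look-alikes: they are no part of the job. Of the things like the piston, leave any that is grey; of the rest the smaller one is meant.

How it is judged (in metres and radians):
On the way, in this order (a step that is already met when the one before it is completed fails the run):
1. the collar lever is turned onto the red locked mark (value of joint collar above 1.12 rad), for 0.2 s.
2. the piston is held up in the gripper with its socket end up (angle between piston's own x axis and vertical below 0.3 rad and contact force between piston and the fingers above 1 N and height (world z) of piston above 0.1 m), for 0.2 s.
At the end, for the whole second after the job is handed in: The collar is still locked (joint above 1.12 rad); the gripper holds the piston still, socket end up within 12 degrees of plumb, its middle within 18 mm of the barrel's axis and 34 to 126 mm above the rim (so its closed end is 8 to 100 mm above the rim), not touching the press (value of joint collar above 1.12 rad and angle between piston's own x axis and vertical below 0.21 rad and contact force between piston and the fingers above 1 N and horizontal distance between piston and barrel_mouth below 0.018 m and z of piston in the frame of barrel_mouth between 0.034 and 0.126 m and contact force between piston and press below 0.2 N and linear speed of piston below 0.03 m/s); the arm keeps its last pose, push and grip.
It fails at once if the mug, brush, bowl, scraper, a jar or a pattern disc is moved more than 30 mm (distance of any of mug, brush, jar_a, jar_b, bowl, scraper, die_star, die_bar from where it was at the start of the episode above 0.03 m).
It also fails if it takes over 54 s, if anything falls off the work surface, if the arm or the gripper's body presses on something with over 40 N, if the wrist force passes 120 N, or if a joint passes its speed limit or range.

### The arm

A 6-joint arm with a two-finger parallel gripper is mounted at the origin on the work surface. World frame = base frame: x ahead of the robot, y to its left, z up, the work surface at z = 0. Lengths are in mm, angles in rad, forces in N, time in s.
With the tool pointing down it reaches from about 275 to 750 mm from the base axis. Payload 10.2 kg.
Tool frame: the origin (TCP) lies at the centre of the arm's flange, where the gripper is bolted on; the fingertips stand 173 mm ahead of it and the grasp point (between the pads) lies 155 mm ahead of it; z points along the fingers, y is the line along which they close (so a half turn about z gives the same grasp; the last joint's range is limited). The gripper opens to 85 mm and grips with 20 to 120 N. Pads are 22 mm wide; open, the fingers measure 114 mm over their backs; the gripper's body (76 mm by 85 mm) begins 54 mm behind the grasp point. The pads swing forward as they close: fully open they stand 13 mm farther back than shut.
Start: joints at [0.893, 0.313, 1.498, -0, 1.331, -0.223], TCP at [230.637, 471.634, 404.694] pointing down, gripper open.
Joint ranges: [-2.94, 2.94], [-0.97, 2.17], [0.19, 2.56], [-1.23, 4.37], [0.02, 3.11], [-2.88, 2.88]. Speed limits (rad/s): [2.39, 2.39, 3.01, 3.14, 3.14, 3.14].

### API

Orientations are given as a unit quaternion [w, x, y, z].
In Python, from rig import status, capture, camera_info, ticket gives the robot as it stands.
- The arm moves only by the shell command python3 -m crank 'ROWS' [FORCE]. ROWS is JSON, a list of rows, each a list of 7 numbers: the shift along the tool's x, y, z as a fraction of full scale, then the turn, a rotation vector about the tool's x, y, z as a fraction of full scale, then the closure, from 0 (fully open) to 1 (shut). A call has 1 to 12 rows; each row is the pose to reach, as a shift and turn from the pose commanded when the call began, along the tool's axes at that moment; what a row does not reach only later rows make up. Full scale, the value 1, is 0.1 m for a shift and 45 degrees for a turn. A row lasts 1/10 s, in which the tool goes at most 50 mm and 8.59 degrees, less where a joint would pass 70% of its speed; a pose out of reach is approached as far as the arm can. A call with a number of a shift or a turn outside -1 to 1 is refused whole. A call with a gripper value outside its range is refused whole. The fingers move at their own pace and stop on an object; FORCE is the grip in N (left out, the last holds). Time passes only in rows, so rows that repeat a pose let the fingers close. It gives the time, the measured TCP pose, the force, the opening and the grip force at its end, in the units of the state.
- status.sense(): the state, without advancing time (a new reading comes with each control period).
- capture(name): name is "scene" or "top" or "wrist"; returns (picture, depth): 400x640x3 uint8, red, green, blue; 400x640 float32, mm along the optical axis (not along the pixel's ray), 0 where there is no reading.
- camera_info(name): a dict with "K" (3x3 intrinsics, pixels), "camera_from_world" (4x4, takes a point from world to camera coordinates). Camera axes: x right, y up, looking along -z (the intrinsics and any distortion apply to the point x, -y, -z); pixel columns grow to the right and rows downward; lengths in mm; the calibration is good to about 2 mm. A picture is of the moment at which its call begins: read the wrist's pose just before it. camera_info takes no time and is no camera call; for the wrist camera it gives the pose at the moment of the call.
- ticket.finish_job(): hands the job in; it is judged then, once.
The state is a dict: "time_s": time; "joints": joint angles; "dq": joint speeds; "tau": joint torques, N m; "eef_pos": TCP position; "ee_rot": TCP orientation; "force": force on the tool from outside, world axes, zero at the start; "wrist_torque": the same for the moment, N m; "grip_width": opening from 0.0 (shut) to 1.0 (fully open); "grip_force": force on a finger pad.
Only numpy, scipy, OpenCV 4.12 (cv2) and the standard library are available. Lean on these libraries where they do the work, as an engineer would, in place of code of your own. Each camera call takes 0.05 s, during which the arm holds its last target. There are 200 camera calls.

## Working session

There is one attempt and no reset: what is moved stays moved. The work goes in short steps, Python scripts to look and compute and a shell command to move; the robot and the scene stay as the last step left them, time stands still between calls to the robot, and variables do not carry over. Pictures are saved under pics/ and viewed, at most 10 in all, crops included, and the job is handed in when it is done.

```bash
ls; mkdir -p pics
python3 - <<'E'
from rig import status,capture,camera_info
import cv2,numpy as np
s=status.sense();print({k:np.round(v,3).tolist() for k,v in s.items()})
for n in("scene","top"):
    p,d=capture(n);np.savez(f"pics/{n}0.npz",p=p,d=d);cv2.imwrite(f"pics/{n}0.png",p[:,:,::-1])
    i=camera_info(n);print(n,{k:np.round(v,3).tolist() if k!="x" else v for k,v in i.items() if not isinstance(v,str)})
E
```

```text
pics
{'time_s': 0.0, 'joints': [0.893, 0.313, 1.498, 0.0, 1.331, -0.223], 'dq': [-0.001, -0.001, -0.001, -0.002, 0.001, -0.0], 'tau': [-0.0, -41.227, -25.975, -0.0, 0.004, 0.0], 'eef_pos': [230.591, 471.612, 404.127], 'ee_rot': [-0.0, 0.225, 0.974, -0.001], 'force': [0.04, -0.387, 0.916], 'wrist_torque': [-0.033, 0.006, 0.036], 'grip_force': 0.0, 'grip_width': 0.996}
scene {'K': [[393.307, 0.0, 316.165], [0.0, 393.307, 202.187], [0.0, 0.0, 1.0]], 'camera_from_world': [[-0.154, 0.988, 0.006, 139.368], [-0.777, -0.125, 0.617, 325.672], [0.611, 0.091, 0.787, -1573.191], [0.0, 0.0, 0.0, 1.0]]}
top {'K': [[456.52, 0.0, 322.81], [0.0, 456.52, 197.598], [0.0, 0.0, 1.0]], 'camera_from_world': [[0.016, -1.0, 0.003, -43.945], [0.991, 0.016, 0.133, -547.805], [-0.133, 0.001, 0.991, -1578.473], [0.0, 0.0, 0.0, 1.0]]}
```

View pics/scene0.png

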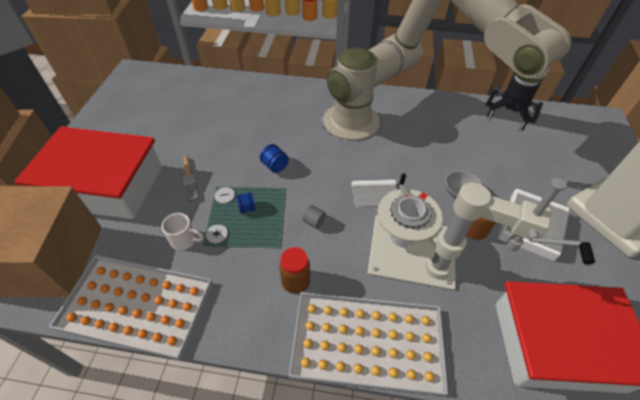

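View pics/top0.png

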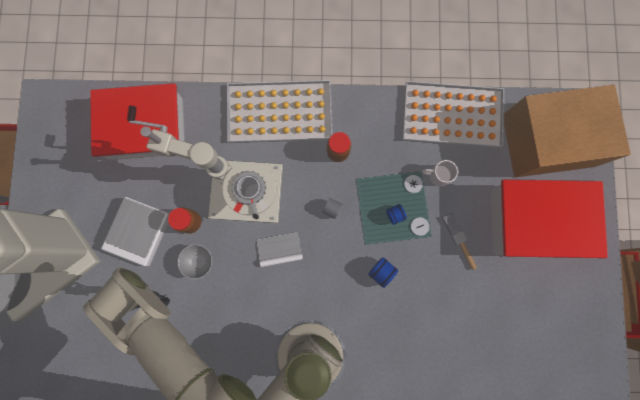

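Scene view: robot at top, press at (410,215), black knob (403,178), red mark (423,196). Top view: barrel mouth about (248,187), knob (256,216), red mark (239,208), so clockwise takes the knob to the left and down.
Piston-like things in the top view: grey (333,208), small blue on the mat (397,214), larger blue off the mat (383,272). The small blue one on the mat fits: not grey, and the smaller of the two blue. I'll measure it and confirm in a crop.

```bash
cat > h.py <<'E'
import numpy as np,cv2
from rig import status,capture,camera_info
def ray(info,u,v):
    K=np.array(info["K"]);T=np.array(info["camera_from_world"]);R=T[:3,:3]
    d=np.array([(u-K[0,2])/K[0,0],-(v-K[1,2])/K[1,1],-1.])
    return -R.T@T[:3,3],R.T@d       # origin, direction per mm depth
def plane(info,u,v,z):
    o,d=ray(info,u,v);return o+d*(z-o[2])/d[2]
def dep(info,u,v,D):
    o,d=ray(info,u,v);u,v=np.asarray(u),np.asarray(v)
    return o+d*D
def cloud(info,D,m):
    v,u=np.nonzero(m&(D>0));return np.array([dep(info,a,b,D[b,a]) for a,b in zip(u,v)])
def tri(i1,p1,i2,p2):
    o1,d1=ray(i1,*p1);o2,d2=ray(i2,*p2)
    s=np.linalg.lstsq(np.c_[d1,-d2],o2-o1,rcond=None)[0]
    a,b=o1+s[0]*d1,o2+s[1]*d2;return (a+b)/2,np.linalg.norm(a-b)
def blobs(m,amin=15):
    n,l,st,c=cv2.connectedComponentsWithStats(m.astype(np.uint8));
    return [(np.round(c[i],1),st[i,4],l==i) for i in range(1,n) if st[i,4]>=amin]
E
python3 - <<'E'
from h import *
np.set_printoptions(precision=1,suppress=True)
I={n:camera_info(n) for n in("scene","top")};F={n:np.load(f"pics/{n}0.npz") for n in I}
for n in I:
    p,D=F[n]["p"],F[n]["d"];hsv=cv2.cvtColor(p,cv2.COLOR_RGB2HSV)
    m=(hsv[...,0]>108)&(hsv[...,0]<130)&(hsv[...,1]>150)&(hsv[...,2]>40)
    for c,a,b in blobs(m,40):
        C=cloud(I[n],D,b);print(n,"blue",c,a,"min",C.min(0),"max",C.max(0),"med",np.median(C,0))
    m=(hsv[...,2]<45); 
    for c,a,b in blobs(m,8):
        C=cloud(I[n],D,b)
        if len(C)and 150<np.median(C[:,2])<260:print(n,"dark",c,a,C.min(0),C.max(0))
p=F["top"]["p"];a=cv2.resize(p[165:245,205:285],None,fx=5,fy=5,interpolation=2);b=cv2.resize(p[180:290,340:440],(400,400),interpolation=2)
cv2.imwrite("pics/crop1.png",np.hstack([a,b])[:,:,::-1])
D=F["top"]["d"];x=[dep(I["top"],u,v,D[v,u]) for v in range(150,225) for u in range(215,290)]
x=np.array(x);
for lo,hi in((190,200),(180,189),(166,175),(207,225)):
    s=x[(x[:,2]>lo)&(x[:,2]<hi)];print(lo,len(s),s.min(0),s.max(0),s.mean(0))
E
```

```text
scene blue [273.8 158. ] 496 min [ 267.8 -289.4    6.4] max [ 345.4 -198.6   84. ] med [ 306.5 -239.3   66.1]
scene blue [245.7 202.2] 274 min [ 436.2 -345.2   -0. ] max [ 531.6 -259.1   65.4] med [ 510.4 -287.6   55.8]
scene dark [402.3 178.9] 31 [461.8 172.8 189.7] [476.6 180.9 221.5]
top blue [397.6 214.4] 89 min [ 468.4 -312.5   40.9] max [ 513.5 -278.5   73.2] med [ 490.7 -296.    59.2]
top blue [385.2 270.9] 161 min [ 266.3 -278.4   57. ] max [ 326.6 -225.5   91.3] med [ 296.5 -249.    75.9]
190 141 [458.5 156.6 190. ] [643.5 305.7 199.4] [563.4 212.2 193.7]
180 426 [459.8 151.3 180. ] [643.4 311.5 189. ] [554.1 208.  184.8]
166 1225 [472.9 120.5 166. ] [661.8 318.4 175. ] [562.4 210.4 170.3]
207 39 [456.9 172.4 207.7] [645.  309.3 223.4] [543.9 239.9 216.1]
```

View pics/crop1.png

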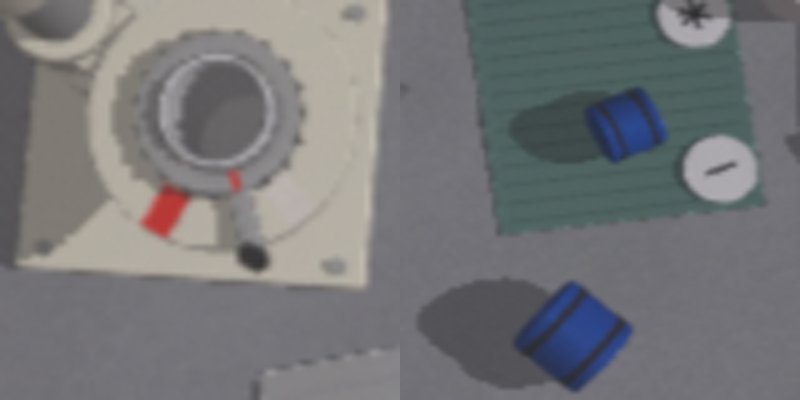

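The crop confirms the small blue piston on the mat beside the bar disc, axis lying roughly right and slightly up in the image. The lever already sits between white and red. Next: the barrel axis and knob from two views.

Run:
```python
from h import *
from scipy.spatial.transform import Rotation as Ro
np.set_printoptions(precision=1,suppress=True)
I={n:camera_info(n) for n in("scene","top")};F={n:np.load(f"pics/{n}0.npz") for n in I}
# barrel: collar band points (z 180..200) from depth, and dark knob in both views
for n,(u0,u1,v0,v1) in {"top":(225,272,165,212),"scene":(385,435,188,232)}.items():
    D=F[n]["d"];x=np.array([dep(I[n],u,v,D[v,u]) for v in range(v0,v1) for u in range(u0,u1) if D[v,u]>0])
    for lo,hi in((179,188),(191,199)):
        s=x[(x[:,2]>lo)&(x[:,2]<hi)]
        if n=="top":
            A=np.c_[2*s[:,:2],np.ones(len(s))]; 
        # outer hull circle
        c,r=cv2.minEnclosingCircle(s[:,:2].astype(np.float32));print(n,lo,len(s),np.array(c),r)
D=F["top"]["d"]
kn={}
for n,(u0,u1,v0,v1) in {"top":(246,266,208,225),"scene":(396,410,170,190)}.items():
    p=F[n]["p"];m=np.zeros(p.shape[:2],bool);m[v0:v1,u0:u1]=p[v0:v1,u0:u1].max(2)<60
    C=cloud(I[n],F[n]["d"],m);v,u=np.nonzero(m);kn[n]=(u.mean(),v.mean());print(n,kn[n],m.sum(),v.min(),C.min(0),C.max(0),plane(I[n],*kn[n],200))
print(tri(I["top"],kn["top"],I["scene"],kn["scene"]))
# piston: minAreaRect of blue mask
for n in I:
    hsv=cv2.cvtColor(F[n]["p"],cv2.COLOR_RGB2HSV);m=(hsv[...,0]>105)&(hsv[...,0]<130)&(hsv[...,1]>110)&(hsv[...,2]>20)
    for c,a,b in blobs(m,40):
        q=cv2.minAreaRect(np.argwhere(b)[:,::-1].astype(np.float32));print(n,q,plane(I[n],*q[0],33))
s=status.sense();q=s["ee_rot"];R=Ro.from_quat([q[1],q[2],q[3],q[0]]).as_matrix();print("tool R\n",R)
T=np.array(camera_info("wrist")["camera_from_world"]);o=-T[:3,:3].T@T[:3,3]
print("cam in tool",R.T@(o-s["eef_pos"]),"\ncam axes in tool\n",R.T@T[:3,:3].T,camera_info("wrist")["K"])
```

```text
top 179 374 [556.  204.4] 78.0580062866211
top 191 95 [559.7 204.5] 50.868309020996094
scene 179 565 [547.3 202.5] 69.81321716308594
scene 191 134 [560.5 205.9] 37.6352424621582
top (np.float64(255.0), np.float64(216.16666666666666)) 6 215 [459.5 173.4 209.5] [466. 179. 220.] [463.9 178.3 200. ]
scene (np.float64(402.3414634146341), np.float64(178.58536585365854)) 41 174 [459.6 171.5 189.7] [476.6 182.7 221.5] [463.4 177.8 200. ]
(array([463.8, 177.9, 200.5]), np.float64(0.47418257285856247))
scene ((273.7500305175781, 157.74998474121094), (27.577163696289062, 21.21320343017578), 45.0) [ 282.4 -249.7   33. ]
scene ((245.4412078857422, 202.2647247314453), (18.675243377685547, 16.734956741333008), 75.96376037597656) [ 493.4 -295.8   33. ]
top ((396.60003662109375, 213.7000274658203), (16.099689483642578, 16.54690170288086), 63.43495178222656) [ 495.9 -296.4   33. ]
top ((376.5000305175781, 266.5000305175781), (4.242640495300293, 21.21320343017578), 45.0) [ 310.4 -225.5   33. ]
top ((383.7926940917969, 272.6341552734375), (11.088338851928711, 22.176673889160156), 38.65980529785156) [ 289.7 -250.9   33. ]
top ((390.286865234375, 278.1557312011719), (3.2009220123291016, 21.382160186767578), 39.80556869506836) [ 271.2 -273.3   33. ]
tool R
 [[-0.9  0.4 -0. ]
 [ 0.4  0.9 -0. ]
 [ 0.  -0.  -1. ]]
cam in tool [65.1  1.4 31. ] 
cam axes in tool
 [[ 0.   1.   0.3]
 [ 1.  -0.   0. ]
 [ 0.   0.3 -1. ]] [[309.2   0.  326.9]
 [  0.  309.2 199.1]
 [  0.    0.    1. ]]
```

```bash
cat >> h.py <<'E'
from scipy.spatial.transform import Rotation as Ro
def pose():
    s=status.sense();q=s["ee_rot"];return np.array(s["eef_pos"]),Ro.from_quat([q[1],q[2],q[3],q[0]])
def goto(p,R=None):
    "fractions of full scale from the present pose to TCP p, orientation R"
    p0,R0=pose();R=R or R0
    print("shift",np.round(R0.inv().apply(np.array(p)-p0)/100,3),"turn",np.round((R0.inv()*R).as_rotvec()/np.radians(45),3))
def down(ydeg):
    "tool down, its y axis at world angle ydeg"
    y=np.r_[np.cos(np.radians(ydeg)),np.sin(np.radians(ydeg)),0];z=np.r_[0,0,-1.]
    return Ro.from_matrix(np.c_[np.cross(y,z),y,z])
E
M='python3 -m crank'
$M '[[-0.45,-0.2,0,0,0,0,0],[-0.85,-0.40,0,0,0,0,0],[-0.85,-0.40,0,0,0,0,0]]'
$M '[[-0.45,-0.2,0,0,0,0,0],[-0.85,-0.40,0,0,0,0,0],[-0.85,-0.40,0,0,0,0,0]]'
$M '[[-0.45,-0.2,0,0,0,0,0],[-0.85,-0.40,0,0,0,0,0],[-0.85,-0.40,0,0,0,0,0]]'
python3 - <<'E'
from h import *
print(pose()[0],status.sense()["time_s"]);goto([464,178,404],down(106.4))
E
```

```text
time_s: 0.4
eef_pos: [291.7, 395.7, 404.5]
ee_rot: [0.0, 0.228, 0.974, -0.001]
force: [-0.0, 0.2, 0.3]
grip_width: 1.002
grip_force: 0.0
time_s: 0.7
eef_pos: [350.4, 322.6, 404.4]
ee_rot: [0.0, 0.228, 0.974, -0.0]
force: [0.8, 0.4, 0.3]
grip_width: 0.997
grip_force: 0.0
time_s: 1.0
eef_pos: [409.0, 249.5, 404.3]
ee_rot: [0.0, 0.227, 0.974, -0.0]
force: [-0.3, -0.3, 0.6]
grip_width: 0.997
grip_force: 0.0
[409.0199302  249.52294325 404.34906456] 1.0
shift [-0.81  -0.398  0.004] turn [-0.001 -0.    -0.949]
```

```bash
cat > shot.py <<'E'
import sys,json;from h import *
n=sys.argv[1];i=camera_info("wrist");p,d=capture("wrist")
np.savez(f"pics/{n}.npz",p=p,d=d,K=i["K"],camera_from_world=i["camera_from_world"]);cv2.imwrite(f"pics/{n}.png",p[:,:,::-1])
E
python3 shot.py w1
python3 -m crank '[[-0.4,-0.2,0,0,0,-0.19,0],[-0.6,-0.3,0,0,0,-0.38,0],[-0.81,-0.4,0,0,0,-0.57,0],[-0.81,-0.4,0,0,0,-0.76,0],[-0.81,-0.4,0,0,0,-0.95,0],[-0.81,-0.4,0,0,0,-0.95,0],[-0.81,-0.4,0,0,0,-0.95,0]]'
python3 shot.py w2
python3 -c "
import cv2,numpy as np
cv2.imwrite('pics/w12.png',np.vstack([cv2.resize(cv2.imread(f'pics/w{i}.png'),(480,300)) for i in (1,2)]))"
```

```text
time_s: 1.75
eef_pos: [461.8, 181.3, 404.6]
ee_rot: [-0.0, -0.144, 0.99, 0.0]
force: [0.4, -0.4, 0.2]
grip_width: 1.002
grip_force: 0.0
```

View pics/w12.png

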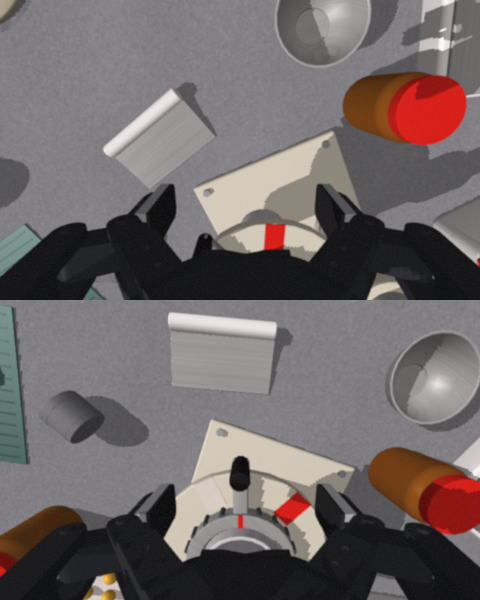

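w1 (upper): red mark and knob beside the left finger. w2 (lower): knob at about (320,215) full-res midway between the fingers, lever running down to the collar, white mark left and red mark at about (390,280).

Run:
```python
from h import *
np.set_printoptions(precision=1,suppress=True)
f=np.load("pics/w2.npz");i={k:f[k] for k in("K","camera_from_world")};p,D=f["p"],f["d"]
print(pose()[0])
m=np.zeros(D.shape,bool);m[190:262,290:350]=p[190:262,290:350].max(2)<60
C=cloud(i,D,m);C=C[C[:,2]>170];print("knob",C.min(0),C.max(0));t=C[C[:,2]>212];print("top",len(t),(t.min(0)+t.max(0))/2)
v,u=np.nonzero(m);a=(D[v,u]>0);
hsv=cv2.cvtColor(p,cv2.COLOR_RGB2HSV)
r=(hsv[...,1]>150)&((hsv[...,0]<6)|(hsv[...,0]>174));b=np.array([559.5,205.5])
for c,n,mm in blobs(r,40):
    C=cloud(i,D,mm)
    if len(C):
        q=np.median(C,0);print("red",c,n,q,np.degrees(np.arctan2(*(q[:2]-b)[::-1])),np.hypot(*(q[:2]-b)))
# barrel rim/plate edge: rim points 192..198 in this view
v,u=np.mgrid[230:330,220:430];X=np.array([dep(i,a,b_,D[b_,a]) for a,b_ in zip(u.ravel(),v.ravel()) if D[b_,a]>0])
s=X[(X[:,2]>192)&(X[:,2]<198)&(np.hypot(X[:,0]-559.5,X[:,1]-205.5)<45)];print(len(s))
A=np.c_[2*s[:,:2],np.ones(len(s))];z=np.linalg.lstsq(A,(s[:,:2]**2).sum(1),rcond=None)[0];print("rim fit",z[:2],np.sqrt(z[2]+z[0]**2+z[1]**2))
# plate edge points from top view 
t=np.load("pics/top0.npz");I=camera_info("top")
g=cv2.cvtColor(t["p"],cv2.COLOR_RGB2GRAY)
X=np.array([dep(I,a,b_,t["d"][b_,a]) for b_ in range(150,225) for a in range(215,290)])
s=X[(X[:,2]>191)&(X[:,2]<199)&(np.hypot(X[:,0]-559.5,X[:,1]-205.5)<42)];A=np.c_[2*s[:,:2],np.ones(len(s))];z=np.linalg.lstsq(A,(s[:,:2]**2).sum(1),rcond=None)[0];print("top rim fit",len(s),z[:2],np.sqrt(z[2]+z[0]**2+z[1]**2))
```

```text
[461.8 181.1 404.7]
knob [456.6 171.3 176.1] [471.1 186.  219.6]
top 593 [463.8 178.7 215.8]
red [601.9 272.2] 5260 [457.6 431.5 129.4] 114.26069498898484 247.8959423734275
red [389.2 278. ] 1039 [495.8 239.9 170.5] 151.63023897667702 72.36713703945867
red [320.5 295.4] 105 [514.1 193.5 186.6] -165.18220487789515 46.98027995090114
red [  7.5 351. ] 421 [696.9 -68.4 122.6] -63.35550788478723 306.4873594253581
537
rim fit [555.1 204.9] 31.919050884311016
top rim fit 76 [558.6 206.1] 34.86596040995267
```

```bash
python3 -c "
from h import *;goto([463.8,178.7,365],down(105.7))"
python3 -m crank '[[-0.03,-0.02,0.15,0,0,0,0],[-0.03,-0.02,0.3,0,0,0,0],[-0.03,-0.02,0.39,0,0,0.0,0],[-0.03,-0.02,0.39,0,0,0.0,0.0],[-0.03,-0.02,0.39,0,0,0.0,0.5],[-0.03,-0.02,0.39,0,0,0.0,1],[-0.03,-0.02,0.39,0,0,0.0,1],[-0.03,-0.02,0.39,0,0,0.0,1],[-0.03,-0.02,0.39,0,0,0.0,1],[-0.03,-0.02,0.39,0,0,0.0,1],[-0.03,-0.02,0.39,0,0,0.0,1]]' 20
python3 - <<'E'
from h import *
p0,R0=pose();b=np.r_[559,205.5];r0=p0[:2]-b;print(status.sense()["force"],p0,np.hypot(*r0))
for t in np.r_[4:45:4.,44.5]:
    a=np.radians(t);q=b+np.array([[np.cos(a),np.sin(a)],[-np.sin(a),np.cos(a)]])@r0
    print(t,np.round(R0.inv().apply(np.r_[q-p0[:2],0])/100,3),round(t/45,3))
E
```

```text
shift [-0.012 -0.029  0.397] turn [ 0.    -0.     0.019]
time_s: 2.9
eef_pos: [465.7, 179.2, 366.0]
ee_rot: [0.0, -0.145, 0.989, -0.0]
force: [-0.4, -0.8, 4.1]
grip_width: 0.174
grip_force: 21.2
[-0.35962367 -0.80317203  4.0639119 ] [465.65088192 179.21713575 365.97382799] 96.97858938995363
4.0 [-0.004  0.068 -0.   ] 0.089
8.0 [-0.012  0.135 -0.   ] 0.178
12.0 [-0.025  0.201 -0.   ] 0.267
16.0 [-0.042  0.267 -0.   ] 0.356
20.0 [-0.064  0.331 -0.   ] 0.444
24.0 [-0.09   0.393 -0.   ] 0.533
28.0 [-0.121  0.453 -0.   ] 0.622
32.0 [-0.156  0.511 -0.   ] 0.711
36.0 [-0.195  0.567 -0.   ] 0.8
40.0 [-0.237  0.619 -0.   ] 0.889
44.0 [-0.283  0.669 -0.   ] 0.978
44.5 [-0.289  0.675 -0.   ] 0.989
```

```bash
python3 -m crank '[[-0.004,0.068,0,0,0,0.089,1],[-0.012,0.135,0,0,0,0.178,1],[-0.025,0.2,0,0,0,0.267,1],[-0.042,0.267,0,0,0,0.356,1],[-0.064,0.331,0,0,0,0.444,1],[-0.09,0.393,0,0,0,0.533,1],[-0.121,0.453,0,0,0,0.622,1],[-0.156,0.511,0,0,0,0.711,1],[-0.195,0.567,0,0,0,0.8,1],[-0.237,0.619,0,0,0,0.889,1],[-0.29,0.676,0,0,0,0.99,1],[-0.29,0.676,0,0,0,0.99,1]]'
python3 -m crank '[[0,0,0,0,0,0,1],[0,0,0,0,0,0,1]]'
python3 -c "
from h import *
p=pose()[0];r=p[:2]-[559,205.5];print(p,np.degrees(np.arctan2(r[1],r[0])),np.hypot(*r))"
```

```text
time_s: 4.1
eef_pos: [474.4, 252.6, 366.0]
ee_rot: [0.001, 0.241, 0.971, 0.0]
force: [1.5, -1.1, 3.7]
grip_width: 0.177
grip_force: 21.2
time_s: 4.3
eef_pos: [474.2, 252.1, 366.0]
ee_rot: [0.001, 0.24, 0.971, 0.0]
force: [4.4, -1.3, 3.0]
grip_width: 0.179
grip_force: 21.2
[474.18846306 252.06838707 365.98288225] 151.2296564456544 96.75542089318093
```

```bash
python3 -m crank '[[0,0,0,0,0,0,0],[0,0,0,0,0,0,0],[0,0,0,0,0,0,0],[0,0,0,0,0,0,0],[0,0,0,0,0,0,0],[0,0,-0.3,0,0,0,0],[0,0,-0.6,0,0,0,0],[0,0,-0.8,0,0,0,0],[0,0,-0.8,0,0,0,0]]'
python3 shot.py w3
python3 - <<'E'
from h import *
np.set_printoptions(precision=1,suppress=True)
f=np.load("pics/w3.npz");i={k:f[k] for k in("K","camera_from_world")};p,D=f["p"],f["d"]
X=np.array([dep(i,a,b,D[b,a]) for b in range(120,330) for a in range(200,450) if D[b,a]>0 and p[b,a].max()<70])
s=X[(X[:,2]>200)&(X[:,2]<222)&(np.hypot(X[:,0]-559,X[:,1]-205.5)<115)&(np.hypot(X[:,0]-559,X[:,1]-205.5)>80)]
k=(s.min(0)+s.max(0))/2;print(len(s),s.min(0),s.max(0));r=k[:2]-[559,205.5];print("knob",k,np.degrees(np.arctan2(r[1],r[0])),np.hypot(*r))
print(pose()[0],pose()[1].as_matrix());goto([496,-296,420],down(0))
E
```

```text
time_s: 5.2
eef_pos: [473.9, 252.4, 448.4]
ee_rot: [0.002, 0.241, 0.971, 0.001]
force: [-0.4, -0.3, -0.5]
grip_width: 1.002
grip_force: 0.0
456 [465.5 247.6 200. ] [479.8 261.6 219.7]
knob [472.6 254.6 209.8] 150.3701699581749 99.34096438553411
[473.9 252.3 446.3] [[-0.9  0.5  0. ]
 [ 0.5  0.9  0. ]
 [-0.   0.  -1. ]]
shift [-2.8 -4.7  0.3] turn [0.  0.  1.4]
```

Knob is at 150–151°, the red mark's middle at 151.6°, so the collar is locked. Next I move towards the piston, looking at its +y end.

```bash
M='python3 -m crank'
$M '[[-0.23,-0.46,0,0,0,0,0],[-0.46,-0.93,0,0,0,0,0],[-0.46,-0.93,0,0,0,0,0]]' |head -2
$M '[[-0.23,-0.46,0,0,0,0,0],[-0.46,-0.93,0.2,0,0,0,0],[-0.46,-0.93,0.3,0,0,0,0]]' |head -2
$M '[[-0.23,-0.46,0.1,0,0,-0.18,0],[-0.46,-0.93,0.3,0,0,-0.36,0],[-0.46,-0.93,0.45,0,0,-0.54,0],[-0.46,-0.93,0.45,0,0,-0.72,0],[-0.46,-0.93,0.45,0,0,-0.9,0],[-0.46,-0.93,0.45,0,0,-1,0],[-0.46,-0.93,0.45,0,0,-1,0]]'
python3 shot.py w4
python3 - <<'E'
from h import *
np.set_printoptions(precision=2,suppress=True)
print(pose()[0],status.sense()["joints"])
f=np.load("pics/w4.npz");i={k:f[k] for k in("K","camera_from_world")};p,D=f["p"],f["d"]
K=i["K"];x=i["camera_from_world"]@np.r_[496,-296,33,1];u=K[0,0]*x[0]/-x[2]+K[0,2];v=-K[1,1]*x[1]/-x[2]+K[1,2];print(u,v)
E
python3 -c "
import cv2;a=cv2.imread('pics/w4.png');cv2.imwrite('pics/w4s.png',cv2.resize(a[:260],None,fx=1.25,fy=1.25))"
```

```text
time_s: 5.55
eef_pos: [471.2, 145.0, 444.4]
time_s: 5.85
eef_pos: [468.2, 41.9, 413.9]
time_s: 6.55
eef_pos: [465.6, -58.5, 369.7]
ee_rot: [-0.001, -0.149, 0.989, 0.001]
force: [-0.6, 0.2, -0.7]
grip_width: 0.999
grip_force: 0.0
[465.61 -58.52 369.85] [-0.38  0.22  1.71  0.    1.21 -2.24]
83.53047706023429 141.4806959291479
```

View pics/w4s.png

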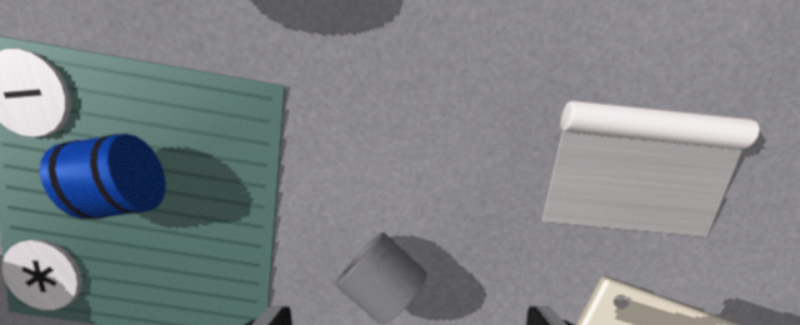

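The piston is at (100,175) in this picture; its +y end face (137,172) is evenly dark blue and in shade. I'll check with depth whether there is a hole.

Run:
```python
from h import *
np.set_printoptions(precision=2,suppress=True,linewidth=200)
f=np.load("pics/w4.npz");i={k:f[k] for k in("K","camera_from_world")};p,D=f["p"],f["d"]
hsv=cv2.cvtColor(p,cv2.COLOR_RGB2HSV);m=(hsv[...,0]>100)&(hsv[...,0]<132)&(hsv[...,1]>120)
m[:90]=0;m[190:]=0;m[:,150:]=0
m=max(blobs(m),key=lambda b:b[1])[2];C=cloud(i,D,m);print(len(C),C.min(0),C.max(0))
# face pixels: darker
fm=np.zeros_like(m);fm[105:175,80:135]=p[105:175,80:135,2]<100
fm=max(blobs(fm&m),key=lambda b:b[1])[2];F=cloud(i,D,fm);c=F.mean(0);U,S,V=np.linalg.svd(F-c);print("face",len(F),c,V[2],S/np.sqrt(len(F)))
n=V[2];h=(F-c)@n;print(np.percentile(h,[1,10,50,90,99]))
body=cloud(i,D,m&~fm)
# cylinder axis: fit horizontal axis through points at r=30, z=33
from scipy.optimize import least_squares
B=body[body[:,2]>20]
def res(q):
    a=np.r_[np.cos(q[2]),np.sin(q[2])];lat=(B[:,:2]-q[:2])@np.r_[-a[1],a[0]];return np.hypot(lat,B[:,2]-q[3])-30
r=least_squares(res,[496,-296,-1.17,33],loss="soft_l1");q=r.x
a=np.r_[np.cos(q[2]),np.sin(q[2])];t=np.r_[(B[:,:2]-q[:2])@a];print("axis",q,np.degrees(q[2]),"rms",np.sqrt(np.mean(r.fun**2)))
lo,hi=np.percentile(t,[1,99]);print("ends",q[:2]+lo*a,q[:2]+hi*a,hi-lo,"mid",q[:2]+(lo+hi)/2*a)
```

```text
2678 [ 458.5  -303.99    1.38] [ 513.35 -257.58   64.52]
face 2119 [ 485.21 -270.47   35.66] [ 0.41 -0.91 -0.02] [15.38 14.26  1.32]
[-1.5  -0.9  -0.21  0.67  6.88]
axis [  879.98 -1170.53    -1.16    32.69] -66.30365186187134 rms 0.6768095969264909
ends [ 484.93 -270.42] [ 488.75 -279.13] 9.51603808950017 mid [ 486.84 -274.78]
```

The +y face is flat to within about 1.5 mm, so it is the closed end. The socket faces the other way, along (0.40,-0.915). The middle is at about (495.7,-294.2,32.7), which agrees with the top and scene views. I'll move over the piston, turn so the camera will end up on top, and do a small tilt to learn the arm's kinematics for the reach check.

```bash
M='python3 -m crank'; J(){ python3 -c "
from h import *
s=status.sense();print([round(float(x),4) for x in s['joints']],np.round(s['eef_pos'],1).tolist(),np.round(s['ee_rot'],4).tolist(),s['time_s'])" | tee -a joints.txt; }
J
$M '[[0.06,-0.4,0,0,0,0,0],[0.13,-0.78,0,0,0,0,0],[0.13,-0.78,0,0,0,0,0]]' >/dev/null; J
$M '[[0.06,-0.4,0,0,0,0,0],[0.13,-0.78,0,0,0,0,0],[0.13,-0.78,0,0,0,0,0]]'  >/dev/null; J
for k in 1; do $M '[[0.03,-0.2,0,0,0,0.19,0],[0.06,-0.4,0,0,0,0.38,0],[0.13,-0.78,0,0,0,0.57,0],[0.13,-0.78,0,0,0,0.76,0],[0.13,-0.78,0,0,0,0.95,0],[0.13,-0.78,0,0,0,1,0]]' >/dev/null; J; done
$M '[[0,0,0,0,0,0.19,0],[0,0,0,0,0,0.38,0],[0,0,0,0,0,0.57,0],[0,0,0,0,0,0.76,0],[0,0,0,0,0,0.95,0],[0,0,0,0,0,1,0]]' >/dev/null
$M '[[0,0,0,0,0,0.19,0],[0,0,0,0,0,0.38,0],[0,0,0,0,0,0.57,0],[0,0,0,0,0,0.76,0],[0,0,0,0,0,0.95,0],[0,0,0,0,0,1,0]]' >/dev/null
$M '[[0,0,0,0,0,0.19,0],[0,0,0,0,0,0.38,0],[0,0,0,0,0,0.57,0],[0,0,0,0,0,0.76,0],[0,0,0,0,0,0.95,0],[0,0,0,0,0,1,0]]' >/dev/null
$M '[[0,0,0,0,0,0.19,0],[0,0,0,0,0,0.38,0],[0,0,0,0,0,0.57,0],[0,0,0,0,0,0.76,0],[0,0,0,0,0,0.95,0],[0,0,0,0,0,1,0]]' >/dev/null
$M '[[0,0,0,0,0,0.19,0],[0,0,0,0,0,0.38,0],[0,0,0,0,0,0.57,0],[0,0,0,0,0,0.76,0],[0,0,0,0,0,0.85,0],[0,0,0,0,0,0.85,0]]' >/dev/null;J
$M '[[0,0,0,0,-0.19,0,0],[0,0,0,0,-0.38,0,0],[0,0,0,0,-0.5,0,0],[0,0,0,0,-0.5,0,0]]' >/dev/null;J
python3 -c "
from h import *;print(pose()[1].as_matrix().round(3))"
```

```text
[-0.3755, 0.2229, 1.7109, 0.0001, 1.2094, -2.2439] [465.6, -58.5, 369.9] [-0.0007, -0.1482, 0.989, 0.0004] 6.6
[-0.5223, 0.2815, 1.634, -0.0007, 1.2263, -2.3865] [476.5, -140.1, 370.0] [-0.0003, -0.1463, 0.9892, -0.0002] 6.9
[-0.6411, 0.3607, 1.525, -0.0005, 1.2563, -2.5059] [486.9, -218.3, 369.9] [-0.0003, -0.1466, 0.9892, -0.0001] 7.2
[-0.735, 0.4552, 1.3852, 0.0003, 1.3025, -1.8135] [497.6, -293.0, 370.1] [-0.0005, 0.2437, 0.9698, 0.0005] 7.8
[-0.7348, 0.4549, 1.3852, 0.0002, 1.3024, 1.9908] [497.6, -292.9, 370.3] [-0.0002, 0.8379, -0.5459, -0.0005] 10.8
[-0.7574, 0.5178, 1.3054, 0.1496, 1.6842, 1.9557] [497.6, -293.7, 370.1] [-0.1068, 0.8222, -0.5344, -0.1644] 11.2
[[ 0.375 -0.914 -0.156]
 [-0.844 -0.406  0.351]
 [-0.385  0.    -0.923]]
```

```bash
cat > kin.py <<'E'
from h import *
import re
from scipy.optimize import least_squares
E=lambda s,a:Ro.from_euler(s,a)
def fk(q,P):
    r0,d,h,L1,e,L2,L3=P;a=E('z',q[0]);b=a*E('y',q[1]);c=b*E('y',q[2]);w=c*E('z',q[3])*E('y',q[4])*E('z',q[5]+P0)
    return a.apply([r0,d,h])+b.apply([0,0,L1])+c.apply([e,0,L2])+w.apply([0,0,L3]),w
P0=0
D=[eval("("+re.sub(r'\] \[','],[',l).rsplit(']',1)[0]+"],)") for l in open("joints.txt")]
D.append(([0.893,0.313,1.498,0,1.331,-0.223],[230.6,471.6,404.1],[0,.225,.974,-.001]))
def rot(q):return Ro.from_quat([q[1],q[2],q[3],q[0]])
w=fk(D[0][0],np.zeros(7))[1];rel=(w.inv()*rot(D[0][2])).as_rotvec();P0=rel[2]
Pk=least_squares(lambda P:np.concatenate([fk(q,P)[0]-p for q,p,_ in D])).x if 1 else 0
LO=np.array([-2.94,-.97,.19,-1.23,.02,-2.88])+.03;HI=np.array([2.94,2.17,2.56,4.37,3.11,2.88])-.03
def ik(p,R,q0):
    f=lambda q:np.r_[fk(q,Pk)[0]-p,300*(fk(q,Pk)[1].inv()*R).as_rotvec()]
    best=None
    for j4 in (q0[3],.8,1.6,2.4,3.1):
        q=np.clip(np.array(q0,float),LO+.01,HI-.01);q[3]=np.clip(j4,LO[3],HI[3])
        r=least_squares(f,q,bounds=(LO,HI))
        if r.cost<1:
            yield np.round(r.x,2)
E
python3 - <<'E'
from kin import *
print("rel",rel,"P",Pk.round(1));
for q,p,r in D: print(np.round(fk(q,Pk)[0]-p,1),np.round((fk(q,Pk)[1].inv()*rot(r)).as_rotvec(),3))
q0=D[-2][0];pis=np.r_[495.7,-294.2,33];bar=np.r_[559,205.5,300]
a=np.r_[np.cos(np.radians(-66.05)),np.sin(np.radians(-66.05)),0]
def tool(az,tilt): # piston axis at tilt-to-tool geometry: tool z tilted by 'tilt' from down toward azimuth az, tool x in that plane
    h=np.r_[np.cos(np.radians(az)),np.sin(np.radians(az)),0];u=np.r_[0,0,1];t=np.radians(tilt)
    z=h*np.sin(t)-u*np.cos(t);x=h*np.cos(t)+u*np.sin(t);return Ro.from_matrix(np.c_[x,np.cross(z,x),z])
for g in (0,15,25,35,45):
    R=tool(-66.05,-g);p=pis-155*R.as_matrix()[:,2];print("grasp",g,p.round(),list(ik(p,R,q0))[:2])
    for az in (-60,-40,-20,0,20,40,60):
        R=tool(az,90-g);p=bar-155*R.as_matrix()[:,2];s=list(ik(p,R,q0))
        print("   final az",az,p.round(),[x.tolist() for x in s[:1]],len(s))
E
```

```text
Traceback (most recent call last):
  File "kin.py", line 13, in <module>
    Pk=least_squares(lambda P:np.concatenate([fk(q,P)[0]-p for q,p,_ in D])).x if 1 else 0
       ~~~~~~~~~~~~~^^^^^^^^^^^^^^^^^^^^^^^^^^^^^^^^^^^^^^^^^^^^^^^^^^^^^^^^
TypeError: least_squares() missing 1 required positional argument: 'x0'
```

```bash
sed -i 's/for q,p,_ in D\])).x if 1 else 0/for q,p,_ in D]),[0,100,300,400,0,400,100]).x/' kin.py
cat > plan.py <<'E'
from kin import *
print("rel",rel,"P",Pk.round(1));
for q,p,r in D: print(np.round(fk(q,Pk)[0]-p,1),np.round((fk(q,Pk)[1].inv()*rot(r)).as_rotvec(),3))
q0=D[-2][0];pis=np.r_[495.7,-294.2,33];bar=np.r_[559,205.5,300]
def tool(az,tilt):
    "tool z tilted from down by tilt towards azimuth az, tool x in that plane"
    h=np.r_[np.cos(np.radians(az)),np.sin(np.radians(az)),0];u=np.r_[0,0,1];t=np.radians(tilt)
    z=h*np.sin(t)-u*np.cos(t);x=h*np.cos(t)+u*np.sin(t);return Ro.from_matrix(np.c_[x,np.cross(z,x),z])
if __name__=="__main__":
  for g in (0,15,25,35,45):
    R=tool(-66.05,-g);p=pis-155*R.as_matrix()[:,2];print("grasp",g,p.round(),[x.tolist() for x in ik(p,R,q0)][:1])
    for az in (-60,-40,-20,0,20,40,60):
        R=tool(az,90-g);p=bar-155*R.as_matrix()[:,2];s=list(ik(p,R,q0))
        print("   final az",az,p.round(),[x.tolist() for x in s[:1]],len(s))
E
python3 plan.py
```

```text
rel [7.13601030e-06 1.12936203e-04 1.57088142e+00] P [  2.7 116.3 203.4 438.2  41.  395.6  82. ]
[ 0.  -0.1  0. ] [0. 0. 0.]
[-0.  -0.1  0. ] [ 0.  0. -0.]
[-0.  0. -0.] [ 0. -0. -0.]
[-0. -0. -0.] [-0.  0. -0.]
[-0.   0.  -0.1] [-0. -0. -0.]
[-0.1  0.  -0.2] [-0.  0. -0.]
[-0.1  0.2  0.2] [ 0.002 -0.001 -0.001]
grasp 0 [ 496. -294.  188.] [[-0.74, 0.68, 1.55, -0.0, 0.91, 1.98]]
   final az -60 [482. 340. 300.] [] 0
   final az -40 [440. 305. 300.] [] 0
   final az -20 [413. 259. 300.] [[0.44, 0.4, 1.95, 4.1, 1.04, -2.19]] 2
   final az 0 [404. 206. 300.] [[0.26, 0.3, 2.12, 3.48, 0.87, -1.8]] 5
   final az 20 [413. 152. 300.] [[0.02, 0.26, 2.18, 2.72, 0.91, -1.3]] 5
   final az 40 [440. 106. 300.] [[-0.17, 0.3, 2.12, 2.13, 1.13, -0.97]] 5
   final az 60 [482.  71. 300.] [[-0.27, 0.4, 1.95, 1.75, 1.39, -0.8]] 5
grasp 15 [ 512. -331.  183.] [[-0.78, 0.78, 1.38, 0.1, 1.23, 1.9]]
   final az -60 [484. 335. 340.] [] 0
   final az -40 [444. 302. 340.] [] 0
   final az -20 [418. 257. 340.] [] 0
   final az 0 [409. 206. 340.] [[0.25, 0.18, 2.04, 3.73, 0.45, -2.04]] 4
   final az 20 [418. 154
[... 962 characters left out ...]
[[0.06, 0.09, 1.91, 0.89, 0.31, 0.54]] 5
   final az 40 [462. 124. 389.] [[-0.09, 0.13, 1.87, 1.12, 0.7, 0.04]] 5
   final az 60 [496.  96. 389.] [[-0.17, 0.23, 1.75, 1.08, 1.06, -0.16]] 5
grasp 45 [ 540. -394.  143.] [[-0.83, 1.04, 1.02, 0.23, 1.83, 1.86]]
   final az -60 [504. 300. 410.] [] 0
   final az -40 [475. 276. 410.] [] 0
   final az -20 [456. 243. 410.] [[0.33, 0.23, 1.66, -0.73, 0.74, 2.68]] 4
   final az 0 [449. 206. 410.] [[0.22, 0.15, 1.76, -0.33, 0.48, 2.02]] 5
   final az 20 [456. 168. 410.] [[0.08, 0.11, 1.8, 0.41, 0.5, 1.01]] 5
   final az 40 [475. 135. 410.] [[-0.04, 0.15, 1.76, 0.77, 0.76, 0.39]] 5
   final az 60 [504. 111. 410.] [[-0.12, 0.23, 1.66, 0.84, 1.06, 0.05]] 5
```

Run:
```python
from plan import *
R=tool(-66.05,-35);z=R.as_matrix()[:,2]
for d in (240,150): goto(pis-d*z,R); print((pis-d*z).round(1))
I=camera_info("top");print("dies",plane(I,413.5,184,9)[:2],plane(I,419.5,226.5,9)[:2],"column",plane(I,203,155,360))
```

```text
rel [7.13601030e-06 1.12936203e-04 1.57088142e+00] P [  2.7 116.3 203.4 438.2  41.  395.6  82. ]
[ 0.  -0.1  0. ] [0. 0. 0.]
[-0.  -0.1  0. ] [ 0.  0. -0.]
[-0.  0. -0.] [ 0. -0. -0.]
[-0. -0. -0.] [-0.  0. -0.]
[-0.   0.  -0.1] [-0. -0. -0.]
[-0.1  0.  -0.2] [-0.  0. -0.]
[-0.1  0.2  0.2] [ 0.002 -0.001 -0.001]
shift [1.808 0.019 0.768] turn [ 0.    -0.275 -0.   ]
[ 551.6 -420.   229.6]
shift [1.615 0.019 1.647] turn [ 0.    -0.275 -0.   ]
[ 530.6 -372.8  155.9]
dies [ 607.12010719 -362.04757567] [ 453.71787576 -381.90244575] column [622.27100783 309.35942225 360.        ]
```

```bash
sed -i 's/^print("rel/if __name__=="__main__":print("rel/; s/^for q,p,r in D: print.*//' plan.py
python3 -m crank '[[0.4,0.01,0.1,0,-0.1,0,0],[0.7,0.01,0.25,0,-0.2,0,0],[0.95,0.02,0.4,0,-0.275,0,0],[0.95,0.02,0.4,0,-0.275,0,0]]' 60
python3 - <<'E'
from plan import *
R=tool(-66.05,-35);z=R.as_matrix()[:,2]
for d in (240,150): goto(pis-d*z,R)
E
```

```text
time_s: 11.6
eef_pos: [524.8, -361.8, 293.2]
ee_rot: [-0.164, 0.799, -0.521, -0.253]
force: [-0.6, -0.1, -0.2]
grip_width: 1.004
grip_force: 0.0
shift [ 0.889 -0.011  0.152] turn [ 0.001  0.002 -0.004]
shift [ 0.891 -0.012  1.052] turn [ 0.001  0.002 -0.004]
```

```bash
python3 -m crank '[[0.4,0,0.07,0,0,0,0],[0.8,-0.01,0.13,0,0,0,0],[0.89,-0.01,0.15,0,0,0,0],[0.89,-0.01,0.15,0,0,0,0]]' 60
python3 shot.py w5; python3 -c "
from plan import *
R=tool(-66.05,-35);goto(pis-150*R.as_matrix()[:,2],R)
a=cv2.imread('pics/w5.png');cv2.imwrite('pics/w5s.png',a)"
```

```text
time_s: 12.0
eef_pos: [552.0, -419.1, 234.1]
ee_rot: [-0.163, 0.8, -0.52, -0.251]
force: [-1.0, 0.4, -0.4]
grip_width: 1.0
grip_force: 0.0
shift [0.039 0.011 0.944] turn [-0.001 -0.006  0.   ]
```

View pics/w5s.png

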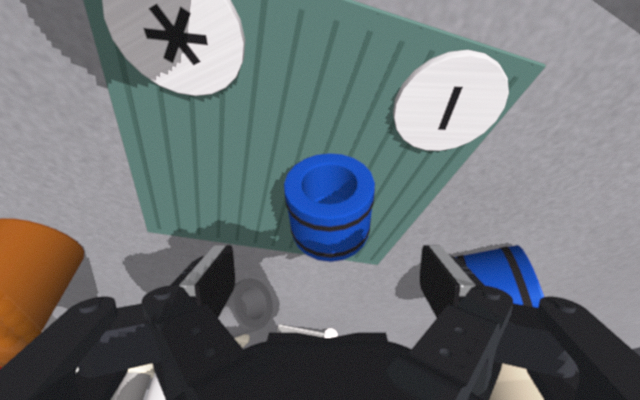

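The socket hole shows clearly at (330,190), on the end facing the camera, and the piston is centred between the fingers (218 and 440). Advancing and closing.

```bash
python3 -m crank '[[0.02,0,0.3,0,0,0,0],[0.04,0.01,0.6,0,0,0,0],[0.04,0.01,0.8,0,0,0,0],[0.04,0.01,0.94,0,0,0,0],[0.04,0.01,0.94,0,0,0,0],[0.04,0.01,0.94,0,0,0,0.3],[0.04,0.01,0.94,0,0,0,0.6],[0.04,0.01,0.94,0,0,0,1],[0.04,0.01,0.94,0,0,0,1],[0.04,0.01,0.94,0,0,0,1]]' 60
python3 -m crank '[[0,0,0,0,0,0,1],[0,0,0,0,0,0,1],[0,0,0,0,0,0,1]]'
python3 -c "
from plan import *
u=np.r_[0,0,1.]
print(pose()[1].inv().apply(u).round(3),pose()[0].round(1))"
```

```text
time_s: 13.05
eef_pos: [531.0, -374.3, 157.3]
ee_rot: [-0.163, 0.8, -0.52, -0.25]
force: [0.3, -0.0, 6.9]
grip_width: 0.695
grip_force: 63.5
time_s: 13.35
eef_pos: [531.0, -374.3, 157.3]
ee_rot: [-0.163, 0.8, -0.52, -0.25]
force: [-0.5, -0.2, 9.0]
grip_width: 0.693
grip_force: 63.5
[-0.57  -0.002 -0.822] [ 531.  -374.3  157.3]
```

```bash
M='python3 -m crank'
$M '[[-0.1,0,-0.14,0,0,0,1],[-0.3,0,-0.42,0,0,0,1],[-0.55,0,-0.8,0,0,0,1],[-0.55,0,-0.8,0,0,0,1]]'
$M '[[-0.3,0,-0.42,0,0,0,1],[-0.55,0,-0.8,0,0,0,1],[-0.55,0,-0.8,0,0,0,1]]'>/dev/null
$M '[[-0.2,0,-0.3,0,0.15,0,1],[-0.4,0,-0.55,0,0.3,0,1],[-0.55,0,-0.8,0,0.45,0,1],[-0.55,0,-0.8,0,0.6,0,1],[-0.55,0,-0.8,0,0.78,0,1],[-0.55,0,-0.8,0,0.78,0,1]]'
python3 -c "
from plan import *
print(pose()[1].as_matrix().round(3),status.sense()['joints'])
goto([559,205.5,450])"
```

```text
time_s: 13.75
eef_pos: [531.5, -375.0, 259.9]
ee_rot: [-0.162, 0.801, -0.521, -0.246]
force: [0.8, -0.4, -1.0]
grip_width: 0.695
grip_force: 64.8
time_s: 14.65
eef_pos: [531.0, -374.8, 446.6]
ee_rot: [0.002, 0.838, -0.545, 0.003]
force: [0.4, -0.3, -1.6]
grip_width: 0.696
grip_force: 65.5
[[ 0.405 -0.914  0.003]
 [-0.914 -0.405 -0.005]
 [ 0.006 -0.    -1.   ]] [-0.79430843  0.58290213  0.98843586 -0.0019673   1.56456486  1.92978853]
shift [-5.191 -2.609 -0.065] turn [0. 0. 0.]
```

```bash
M='python3 -m crank'
$M '[[-0.3,-0.08,0,0,0,0,1],[-0.7,-0.18,0,0,0,0,1],[-0.95,-0.25,0,0,0,0,1]]' >/dev/null
$M '[[-0.48,-0.12,0,0,0,0,1],[-0.95,-0.25,0,0,0,0,1],[-0.95,-0.25,0,0,0,0,1]]' >/dev/null
$M '[[-0.48,-0.12,0,0,0,0,1],[-0.95,-0.25,0,0,0,0,1],[-0.95,-0.25,0,0,0,0,1]]' >/dev/null
$M '[[-0.48,-0.12,0,0,0,0,1],[-0.95,-0.25,0,0,0,0,1],[-0.95,-0.25,0,0,0,0,1]]' >/dev/null
$M '[[-0.48,-0.12,0,0,0,0,1],[-0.8,-0.22,0,0,0,0,1],[-0.95,-0.25,0,0,0,0,1],[-0.95,-0.25,0,0,0,0,1]]' 
$M '[[0,0,0,0,0,-0.18,1],[0,0,0,0,0,-0.36,1],[0,0,0,0,0,-0.54,1],[0,0,0,0,0,-0.72,1],[0,0,0,0,0,-0.9,1],[0,0,0,0,0,-1,1],[0,0,0,0,0,-1,1]]' >/dev/null
$M '[[0,0,0,0,0,-0.18,1],[0,0,0,0,0,-0.36,1],[0,0,0,0,0,-0.54,1],[0,0,0,0,0,-0.72,1],[0,0,0,0,0,-0.9,1],[0,0,0,0,0,-1,1],[0,0,0,0,0,-1,1]]' 
python3 -c "
from plan import *
print(status.sense()['joints'])
for t in (27,55):
  R=tool(40,t);goto(np.r_[559,205.5,300+(55-t)]-150*R.as_matrix()[:,2],R)"
```

```text
time_s: 16.25
eef_pos: [453.2, 110.2, 444.1]
ee_rot: [0.001, 0.839, -0.545, 0.0]
force: [1.3, -0.1, -1.5]
grip_width: 0.695
grip_force: 65.5
time_s: 17.65
eef_pos: [453.5, 108.7, 444.1]
ee_rot: [0.002, 0.979, 0.206, -0.0]
force: [-0.3, -0.2, -1.3]
grip_width: 0.694
grip_force: 65.5
[-0.01619616  0.15417453  1.59518092 -0.00349863  1.39173917  1.14075392]
shift [ 0.701 -0.27  -0.177] turn [ 0.089  0.598 -0.354]
shift [ 0.176 -0.119  0.58 ] turn [ 0.177  1.216 -0.331]
```

```bash
python3 -m crank '[[0.1,-0.05,-0.1,0.015,0.1,-0.06,1],[0.25,-0.1,-0.15,0.03,0.2,-0.12,1],[0.4,-0.15,-0.18,0.045,0.3,-0.18,1],[0.5,-0.2,-0.18,0.06,0.4,-0.24,1],[0.6,-0.25,-0.18,0.075,0.5,-0.3,1],[0.7,-0.27,-0.18,0.09,0.6,-0.35,1],[0.7,-0.27,-0.18,0.09,0.6,-0.35,1]]' 
python3 -c "
from plan import *
print(status.sense()['joints'])
for t in (55,):
  R=tool(40,t);goto(np.r_[559,205.5,300+(55-t)]-150*R.as_matrix()[:,2],R)"
```

```text
time_s: 18.35
eef_pos: [506.8, 162.3, 461.7]
ee_rot: [-0.081, 0.914, 0.331, 0.22]
force: [0.1, -0.2, -1.6]
grip_width: 0.693
grip_force: 65.5
[0.04552501 0.22061986 1.49258607 0.32298546 1.06497569 0.81618907]
shift [-0.835  0.008  0.422] turn [ 0.     0.619 -0.005]
```

```bash
python3 -m crank '[[-0.14,0,0.06,0,0.1,0,1],[-0.28,0,0.12,0,0.2,0,1],[-0.42,0,0.2,0,0.3,0,1],[-0.56,0.01,0.28,0,0.4,0,1],[-0.7,0.01,0.35,0,0.52,0,1],[-0.84,0.01,0.42,0,0.62,0,1],[-0.84,0.01,0.42,0,0.62,0,1],[-0.84,0.01,0.42,0,0.62,0,1]]'
python3 - <<'E'
from plan import *
np.set_printoptions(precision=2,suppress=True)
print(status.sense()['joints'])
R=tool(40,55);goto(np.r_[559,205.5,300]-150*R.as_matrix()[:,2],R)
C=[]
for n in("scene","top","wrist"):
    i=camera_info(n);p,D=capture(n);np.savez(f"pics/{n}6.npz",p=p,d=D,**{k:i[k] for k in("K","camera_from_world")})
    cv2.imwrite(f"pics/{n}6.png",p[:,:,::-1])
    hsv=cv2.cvtColor(p,cv2.COLOR_RGB2HSV);m=(hsv[...,0]>105)&(hsv[...,0]<130)&(hsv[...,1]>120)&(hsv[...,2]>20)
    X=cloud(i,D,m);X=X[(X[:,2]>220)&(np.hypot(X[:,0]-559,X[:,1]-205)<80)]
    if len(X):print(n,len(X),X.min(0),X.max(0),X.mean(0))
a=cv2.imread('pics/wrist6.png');b=cv2.imread('pics/scene6.png')[130:280,340:540]
cv2.imwrite('pics/v6.png',np.vstack([cv2.resize(a,(480,300)),cv2.resize(b,(400,300)).copy() if 0 else cv2.resize(b,(480,300))]))
E
```

```text
time_s: 19.15
eef_pos: [464.5, 125.8, 386.8]
ee_rot: [-0.158, 0.834, 0.303, 0.433]
force: [-0.5, 0.0, -0.3]
grip_width: 0.696
grip_force: 65.5
[-0.08  0.14  1.87  1.12  0.69  0.05]
shift [-0.   -0.    0.01] turn [-0.  0. -0.]
scene 520 [514.39 177.29 279.6 ] [592.55 234.58 327.72] [565.55 207.58 313.44]
top 245 [533.44 178.11 284.72] [585.02 233.82 332.91] [559.87 207.71 315.44]
wrist 18834 [529.74 176.89 284.69] [593.73 237.33 327.3 ] [558.89 206.34 316.38]
```

View pics/v6.png

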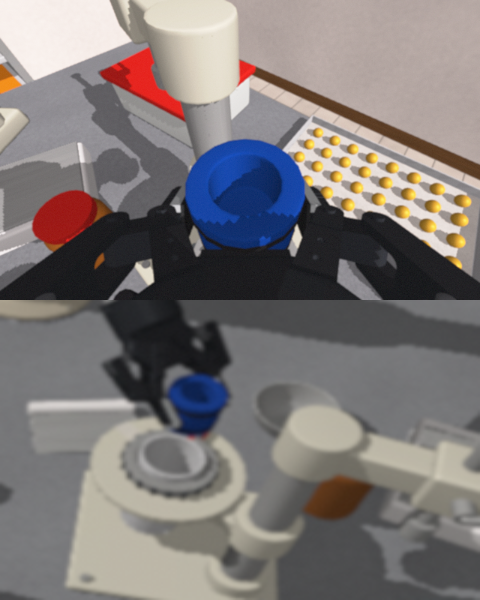

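The piston is upright with its socket up in both views, clear of the press and the column. A plane and circle fit of its top ring will check plumb and centring.

Run:
```python
from h import *
np.set_printoptions(precision=2,suppress=True)
f=np.load("pics/wrist6.npz");i={k:f[k] for k in("K","camera_from_world")};p,D=f["p"],f["d"]
hsv=cv2.cvtColor(p,cv2.COLOR_RGB2HSV);m=(hsv[...,0]>105)&(hsv[...,0]<130)&(hsv[...,1]>120)
X=cloud(i,D,m);X=X[(np.hypot(X[:,0]-560,X[:,1]-206)<50)&(X[:,2]>322)]
for _ in range(3):
    A=np.c_[X[:,:2],np.ones(len(X))];k=np.linalg.lstsq(A,X[:,2],rcond=None)[0];e=X[:,2]-A@k;X=X[abs(e)<2]
n=np.r_[-k[:2],1];n/=np.linalg.norm(n);c,r=cv2.minEnclosingCircle(X[:,:2].astype(np.float32))
print(len(X),"normal",n,"tilt deg",np.degrees(np.arccos(n[2])),"top z",X[:,2].mean(),"centre",c,r,"mid",np.r_[c,X[:,2].mean()]-26*n)
s=status.sense();print(s["dq"],s["force"],s["time_s"],s["grip_force"])
```

```text
11278 normal [0.01 0.03 1.  ] tilt deg 1.7728451165822927 top z 324.408405667314 centre (560.1347045898438, 207.81158447265625) 30.061565399169922 mid [559.9  207.04 298.42]
[ 0.    0.    0.01  0.02 -0.   -0.02] [ 0.75 -0.03 -1.95] 19.3 65.50989165902138
```

```bash
python3 -m crank '[[0,0,0,0,0,0,1],[0,0,0,0,0,0,1],[0,0,0,0,0,0,1]]'; python3 -c "
from rig import ticket;print(ticket.finish_job())"
```

```text
time_s: 19.6
eef_pos: [464.3, 126.2, 386.5]
ee_rot: [-0.158, 0.833, 0.303, 0.434]
force: [-0.2, 0.3, -2.1]
grip_width: 0.693
grip_force: 65.5
the job is handed in; nothing more can be done
None
```

Job handed in at 19.6 s, with no verdict shown: the collar lever measured on the red mark, and the piston is held socket up, about 2 mm off the barrel axis, 103 mm (its middle) above the rim and 1.8° off plumb.

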